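# Make up two board-repair kits

### The arm

A 6-joint arm with a two-finger parallel gripper is mounted at the origin on the work surface. World frame = base frame: x ahead of the robot, y to its left, z up, the work surface at z = 0. Lengths are in m, angles in rad, forces in N, time in s.
With the tool pointing down it reaches from about 0.35 to 0.975 m from the base axis. Payload 4.9 kg.
Tool frame: the origin (TCP) lies at the very end of the fingers, on their centre line; the grasp point (between the pads) lies 19 mm behind it (ctrl.pinch_z is the distance from the TCP to the grasp point, in m); z points along the fingers, y is the direction in which the jaws open and shut (so a half turn about z gives the same grasp; the last joint's range is limited). The gripper opens to 85 mm and grips with 20 to 120 N. Pads are 22 mm wide; open, the fingers measure 114 mm over their backs; the gripper's body (76 mm by 85 mm) begins 54 mm behind the grasp point. The pads swing forward as they close: fully open they stand 13 mm farther back than shut.
Start: joints at [-1.29, 0.053, 1.613, -0, 1.476, -0.119], TCP at [0.243, -0.576, 0.231] pointing down, gripper open.
Joint ranges: [-3.01, 3.01], [-1.01, 2.22], [0.06, 2.58], [-1.02, 4.17], [0.09, 2.62], [-3.14, 3.14]. Speed limits (rad/s): [2.57, 2.57, 3.14, 3.14, 3.14, 3.14].

### API

Orientations are given as a rotation vector (axis times angle).
In Python, from station import ctrl gives the robot as it stands.
- The arm moves only by the tool carry_out, never from a script. Its argument "series" is a list of rows, each a list of 7 numbers: the shift along the world's x, y, z each as a share of 0.025 m, from -1 to 1, then the turn, a rotation vector about the world's x, y, z each as a share of 0.1 rad, from -1 to 1, then the opening, from 0 (shut) to 1 (fully open). A call has 1 to 12 rows; each row shifts and turns the commanded pose from where the row before left it; what a row does not reach is not made up. A row lasts 1/10 s, in which the tool goes at most 50 mm and 8.59 degrees, less where a joint would pass 70% of its speed; a pose out of reach is approached as far as the arm can. A call with a number of a shift or a turn outside -1 to 1 is refused whole. A call with a gripper value outside its range is refused whole. The fingers move at their own pace and stop on an object; "grip_force" is the grip in N (left out, the last holds). Time passes only in rows, so rows that do not move let the fingers close. It gives the time, the measured TCP pose, the force and the opening at its end, in the units of the state.
- ctrl.get_obs(): the state, without advancing time (a new reading comes with each control period).
- ctrl.get_image(name): name is "scene" or "top"; returns a dict with "frame" (480x640x3 uint8, blue, green, red), "fx", "fy", "cx", "cy" (pixels), "R" (3x3) and "t" (3): a world point X has camera coordinates R X + t. Camera axes: x right, y down, z forward; pixel columns grow to the right and rows downward; lengths in m; the calibration is good to about 2 mm. A picture is of the moment at which its call begins. There is no depth.
- ctrl.finish_job(): hands the job in, once; it reports no verdict.
Trained networks look in a picture, given as the dict that the camera call returned (one of the last four; its "shot" number tells which), for a name from the list of things; names that differ only in an ending like _2 or _b are one class to them, and where a whole thing is asked for, a point or a joint stands for the part that bears it (a point fixed in the world has none). Each returns a list of dicts, best first, with "p" (0 to 1); they miss things now and then, are a little off and sometimes report something else, mostly with a low value. They report only what shows in the picture. A call takes as long as a camera call. They do not tell look-alikes from the thing itself.
- ctrl.trace(picture, name): "mask" (480x640 bool, what is visible of it) and "rect" ([left, top, width, height] as shares, 0 to 1, of the picture: columns of its width, rows of its height, round what is visible of it).
- ctrl.mark_of(picture, name): "position" ([column, row] as shares, 0 to 1, of the picture: columns of its width, rows of its height: a listed point, or the origin of a listed thing).
The state is a dict: "t": time; "q": joint angles; "dq": joint speeds; "effort": joint torques, N m; "tool_pos": TCP position; "tool_rot": TCP orientation; "contact_force": force on the tool from outside, world axes, zero at the start; "wrist_torque": the same for the moment, N m; "opening": finger opening in m.
Only numpy, scipy, OpenCV 4.12 (cv2) and the standard library are available. Lean on these libraries where they do the work, as an engineer would, in place of code of your own. Each camera call takes 0.05 s, during which the arm holds its last target.

### The job

Make up the two repair kits from the parts on the bench: the blue tray gets the black capacitor and the white relay, the yellow tray gets the green capacitor and the aluminium heat sink. In each tray stand the capacitor in the middle of the white-floored pocket and the other part in the middle of the black-floored pocket, all upright as they stand now. Leave the orange capacitor and the copper choke standing where they are.

Things in the scene. Friction and masses are not known exactly. Their poses are not given: they have to be found in the camera images.
- cap_black_mid (a point): Capacitor, an upright cylinder 30 mm in diameter and 45 mm tall with a black sleeve and a small bare metal disc in the middle of its top. 35 to 70 g, loose. The point is its centre, 22.5 mm above its underside; z up along its axis.
- cap_green_mid (a point): Capacitor, an upright cylinder 30 mm in diameter and 45 mm tall with a green sleeve and a small bare metal disc in the middle of its top. 35 to 70 g, loose. The point is its centre, 22.5 mm above its underside; z up along its axis.
- cap_orange_mid (a point): Capacitor, an upright cylinder 30 mm in diameter and 45 mm tall with an orange sleeve and a small bare metal disc in the middle of its top. 35 to 70 g, loose. The point is its centre, 22.5 mm above its underside; z up along its axis. Not wanted: it stays where it is.
- relay_mid (a point): Relay, a white block with a red foot and a red bar on top, 34 mm (x) by 26 mm (y), 40 mm tall. 35 to 70 g, loose. The point is its centre, 20 mm above its underside; z up.
- heatsink_mid (a point): Aluminium heat sink with upright fins, 40 mm (x) by 24 mm (y), 40 mm tall; can be gripped across its y (or x). 35 to 70 g, loose. The point is its centre, 20 mm above its underside; z up.
- choke_mid (a point): Choke, a copper-wound ring lying flat, 38 mm in diameter and 24 mm tall. 35 to 70 g, loose. Not wanted: it stays where it is. The point is its centre, 12 mm above its underside.
- tray_blue: Blue kit tray, fixed to the bench: 164 mm (x) by 84 mm (y). Two open pockets, each 76 x 76 mm inside: the one with the WHITE floor is centred 40 mm along the tray's +x, the one with the BLACK floor 40 mm along its -x, both at y = 0. Pocket floors lie 4 mm above the bench, the rims and the 4 mm thick walls 9 mm above it. Origin: centre of the tray's underside, on the bench; z up.
- tray_yellow: Yellow kit tray, fixed to the bench: 164 mm (x) by 84 mm (y). Two open pockets, each 76 x 76 mm inside: the one with the WHITE floor is centred 40 mm along the tray's +x, the one with the BLACK floor 40 mm along its -x, both at y = 0. Pocket floors lie 4 mm above the bench, the rims and the 4 mm thick walls 9 mm above it. Origin: centre of the tray's underside, on the bench; z up.
Mind the look-alikes: they are no part of the job. What is shaped like the part that bears relay_mid but purple is not meant.

How it is judged:
At the end, for the whole second after the job is handed in: Each of the four parts stands upright (0.12 rad) and at rest on the floor of its own pocket of its own tray, centre within 15 mm of the pocket's middle along each tray side and 4 mm in height; the orange capacitor and the choke stand within 15 mm of where they were (x of cap_black_mid in the frame of tray_blue between 0.025 and 0.055 m and y of cap_black_mid in the frame of tray_blue between -0.015 and 0.015 m and z of cap_black_mid in the frame of tray_blue between 0.0225 and 0.0305 m and angle between each of cap_black_mid, relay_mid, cap_green_mid, heatsink_mid, cap_orange_mid, choke_mid's own z axis and vertical below 0.12 rad and linear speed of each of cap_black, relay, cap_green, heatsink below 0.02 m/s and x of relay_mid in the frame of tray_blue between -0.055 and -0.025 m and y of relay_mid in the frame of tray_blue between -0.015 and 0.015 m and z of relay_mid in the frame of tray_blue between 0.02 and 0.028 m and x of cap_green_mid in the frame of tray_yellow between 0.025 and 0.055 m and y of cap_green_mid in the frame of tray_yellow between -0.015 and 0.015 m and z of cap_green_mid in the frame of tray_yellow between 0.0225 and 0.0305 m and x of heatsink_mid in the frame of tray_yellow between -0.055 and -0.025 m and y of heatsink_mid in the frame of tray_yellow between -0.015 and 0.015 m and z of heatsink_mid in the frame of tray_yellow between 0.02 and 0.028 m and distance of each of cap_orange_mid, choke_mid from where it was at the start of the episode below 0.015 m); the robot touches nothing.
It fails at once if the orange capacitor is shoved more than 25 mm or knocked over (distance of cap_orange_mid from where it was at the start of the episode above 0.025 m or angle between cap_orange_mid's own z axis and vertical above 0.5 rad).
It fails at once if the copper choke is shoved more than 25 mm or knocked over (distance of choke_mid from where it was at the start of the episode above 0.025 m or angle between choke_mid's own z axis and vertical above 0.5 rad).
It also fails if it takes over 106 s, if anything falls off the work surface, if the arm or the gripper's body presses on something with over 40 N, if the wrist force passes 120 N, or if a joint passes its speed limit or range.

## Working session

There is one attempt and no reset: what is moved stays moved. The work goes in short steps, Python scripts to look and compute and a tool call to move; the robot and the scene stay as the last step left them, time stands still between calls to the robot, and variables do not carry over. Pictures are saved under pics/ and viewed, and the job is handed in when it is done.

Besides the shell and the picture viewer there is one more tool, called after "Emit:" as name([rows], argument=value, ...), one row to a line, values as JSON. carry_out: Moves the arm, as the interface text tells. Shift numbers are shares of 0.025 m and turn numbers shares of 0.1 rad, none past 1 either way. Its arguments: {"type":"object","properties":{"series":{"type":"array"},"grip_force":{"type":"number"}},"required":["series"]}

```bash
mkdir -p pics; ls; python3 - <<'E'
from station import ctrl
import cv2,pickle
o=ctrl.get_obs();print(o)
for n in ["top","scene"]:
    p=ctrl.get_image(n);cv2.imwrite(f"pics/{n}0.png",p["frame"])
    print(n,p["fx"],p["cx"],p["cy"],p["R"],p["t"])
    pickle.dump(p,open(f"{n}0.pkl","wb"))
E
```

```text
pics
{'t': 0.0, 'q': array([-1.28996953e+00,  5.33529298e-02,  1.61426993e+00,  3.50016429e-05,
        1.47597745e+00, -1.18981305e-01]), 'dq': array([-1.21536967e-03,  7.28985764e-04, -5.60898872e-05,  7.24366524e-04,
        1.44081897e-03,  3.04711780e-04]), 'effort': array([ 3.29103903e-03, -3.93671143e+01, -3.70175958e+01,  1.94202189e-04,
        6.95652081e-03,  7.03009661e-06]), 'tool_pos': array([ 0.24312723, -0.57511562,  0.23007982]), 'tool_rot': array([-3.07706688e+00, -6.23439600e-01,  2.00243848e-04]), 'contact_force': array([-0.59057775,  0.25896403, -0.13642923]), 'wrist_torque': array([-0.02490519,  0.04302409,  0.01490989]), 'opening': 0.08532426376970424}
top 480.8595107623475 317.854352675207 234.65482917668714 [[ 0.00280589 -0.99979765 -0.01991964]
 [-0.99992252 -0.00256355 -0.01218102]
 [ 0.01212749  0.01995227 -0.99972738]] [0.00280181 0.48789268 0.76921629]
scene 437.92102336655466 313.6825620498618 239.35992911013327 [[ 0.80670819  0.5908639  -0.01008684]
 [ 0.37967032 -0.53129395 -0.75734878]
 [-0.45284913  0.60712979 -0.65293267]] [-0.39689024 -0.14074348  0.9953452 ]
```

View pics/top0.png

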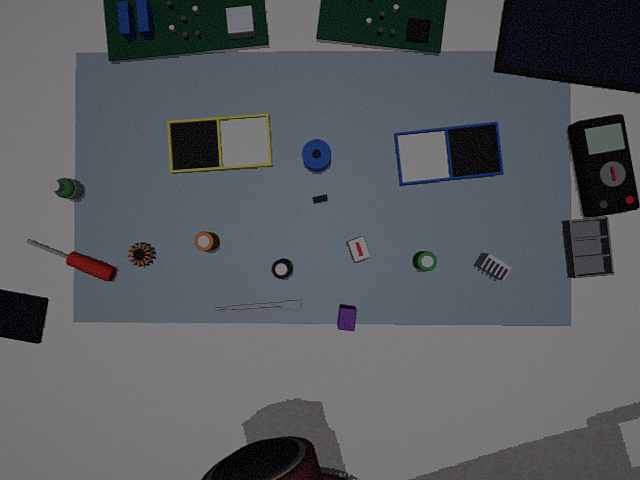

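View pics/scene0.png

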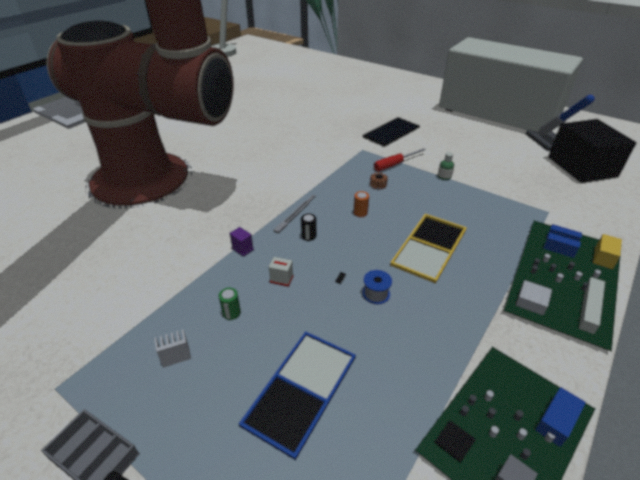

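The top view shows the black capacitor at (282,268), green capacitor at (425,261), relay at (358,249), heat sink at (492,266), orange capacitor at (207,241) and choke at (141,254). The yellow tray is at (220,143) with its white pocket on the right, and the blue tray is at (449,153) with its white pocket on the left. The purple look-alike is at (347,317).

```bash
cat > h.py <<'E'
import numpy as np,cv2
def ray(p,uv,z):
    d=np.array([(uv[0]-p["cx"])/p["fx"],(uv[1]-p["cy"])/p["fy"],1.0])
    R=np.array(p["R"]);c=-R.T@np.array(p["t"]);w=R.T@d
    return c+w*(z-c[2])/w[2]
def proj(p,X):
    c=np.array(p["R"])@np.array(X)+np.array(p["t"]);return np.array([p["fx"]*c[0]/c[2]+p["cx"],p["fy"]*c[1]/c[2]+p["cy"]])
E
python3 - <<'E'
from station import ctrl
from h import *
for cam in ["top","scene"]:
  p=ctrl.get_image(cam)
  f=p["frame"]
  print(cam)
  for n,h in [("cap_black_mid",.0225),("cap_green_mid",.0225),("cap_orange_mid",.0225),("relay_mid",.02),("heatsink_mid",.02),("choke_mid",.012),("tray_blue",0),("tray_yellow",0)]:
    for m in ctrl.mark_of(p,n)[:2]:
        uv=np.array(m["position"])*[640,480]
        print(n,round(m["p"],2),uv.round(1),ray(p,uv,h).round(4))
    if "tray" in n or n in("relay_mid","heatsink_mid"):
      for m in ctrl.trace(p,n)[:2]:
        cs,_=cv2.findContours(m["mask"].astype(np.uint8),0,1);c=max(cs,key=cv2.contourArea)
        z=.009 if "tray" in n else .04
        w=np.array([ray(p,q,z)[:2] for q in c[:,0]],np.float32)
        print("  rect",round(m["p"],2),cv2.minAreaRect(w*1000))
  if cam=="top":
    c=[cv2.resize(f[y-30:y+30,x-40:x+40],(400,300),interpolation=cv2.INTER_CUBIC) for x,y in[(282,268),(425,261),(358,249),(492,266)]]
    cv2.imwrite("pics/crop.png",np.vstack([np.hstack(c[:2]),np.hstack(c[2:])]))
E
```

```text
top
cap_black_mid 0.52 [281.  268.9] [0.4339 0.0613 0.0225]
cap_green_mid 0.65 [422.2 257.6] [ 0.4523 -0.159   0.0225]
cap_orange_mid 0.65 [220.1 147. ] [0.6253 0.1581 0.0225]
relay_mid 0.68 [345.4 319. ] [ 0.3557 -0.0397  0.02  ]
relay_mid 0.64 [359.6 248.2] [ 0.4666 -0.0618  0.02  ]
  rect 0.71 ((467.156494140625, -57.73023223876953), (35.685848236083984, 27.496986389160156), 18.605606079101562)
  rect 0.66 ((457.7290344238281, 275.6335144042969), (35.39697265625, 37.24087142944336), 0.21891963481903076)
heatsink_mid 0.96 [493.5 268.3] [ 0.4359 -0.2701  0.02  ]
  rect 0.98 ((441.1753234863281, -260.559326171875), (49.462711334228516, 28.614784240722656), 58.152374267578125)
choke_mid 0.59 [141.  256.7] [0.4518 0.2865 0.012 ]
choke_mid 0.39 [356.7 247.1] [ 0.4682 -0.0576  0.012 ]
tray_blue 0.76 [448.4 155.1] [ 0.6163 -0.2052  0.    ]
  rect 0.94 ((617.808349609375, -202.56687927246094), (85.0932388305664, 166.04185485839844), 6.054143905639648)
tray_yellow 0.94 [219.6 145.9] [0.6315 0.164  0.    ]
  rect 0.89 ((634.0149536132812, 163.456298828125), (87.64632415771484, 167.5014801025
[... 394 characters left out ...]
9375, -171.0930633544922), (30.89888572692871, 66.04549407958984), 55.7811164855957)
heatsink_mid 0.57 [174.1 347.7] [ 0.4422 -0.2663  0.02  ]
  rect 0.74 ((455.409912109375, -275.6137390136719), (42.132904052734375, 50.600730895996094), 58.08608627319336)
choke_mid 0.75 [377.3 181.1] [0.4565 0.2827 0.012 ]
tray_blue 0.94 [303.5 389.2] [ 0.6222 -0.2011  0.    ]
  rect 0.59 ((620.8541259765625, -205.65040588378906), (87.46916961669922, 167.6645050048828), 6.347392559051514)
tray_yellow 0.72 [426.7 246.3] [0.6315 0.1623 0.    ]
tray_yellow 0.62 [301.9 390.5] [ 0.6216 -0.2039  0.    ]
  rect 0.83 ((637.23486328125, 158.67095947265625), (85.47874450683594, 176.77548217773438), 4.581416606903076)
```

View pics/crop.png

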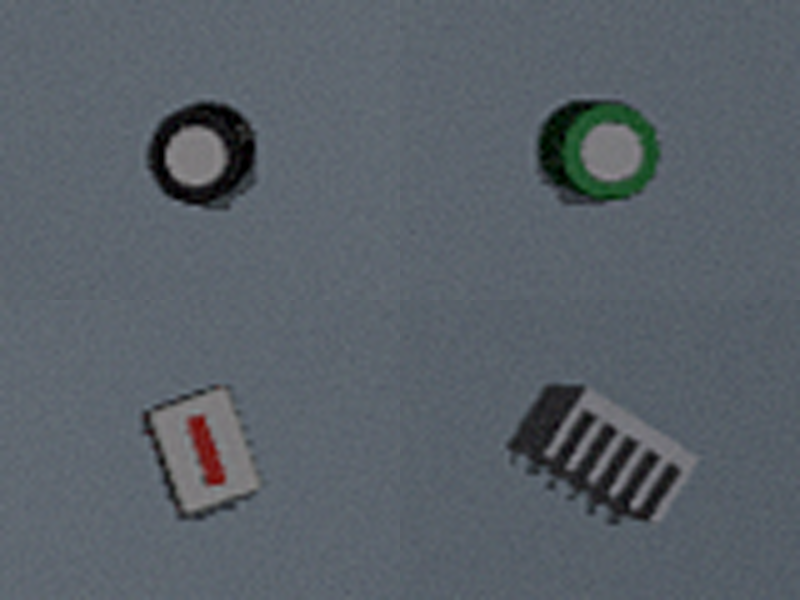

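```bash
python3 - <<'E'
import pickle
from h import *
p=pickle.load(open("top0.pkl","rb"));s=pickle.load(open("scene0.pkl","rb"))
def disc(p,u,v,r):
    g=p["frame"].astype(int).min(2);y,x=np.mgrid[:480,:640]
    hsv=cv2.cvtColor(p["frame"],cv2.COLOR_BGR2HSV)
    m=((x-u)**2+(y-v)**2<r*r)&(g>120)
    print(m.sum(),end=" ");return x[m].mean(),y[m].mean()
for n,u,v in[("black",281,269),("green",427,261),("orange",205,241)]:
    c=disc(p,u,v,6);print(n,np.round(c,1),ray(p,c,.045).round(4))
print("relay",ray(p,(358.7,249.3),.04).round(4),"hs",ray(p,(495.9,266.8),.04).round(4))
for n,bgr in[("blue",0),("yellow",1)]:
    f=p["frame"].astype(int);b,g,r=f[...,0],f[...,1],f[...,2]
    m=(b>90)&(r<70)&(g<100) if n=="blue" else (r>100)&(g>90)&(b<80)
    m=m.astype(np.uint8); k,l,st,ce=cv2.connectedComponentsWithStats(m)
    for i in range(1,k):
        if st[i][2]>70 and st[i][3]>35:
            q=np.argwhere(l==i)[:,::-1]
            w=np.array([ray(p,a,.009)[:2] for a in q],np.float32)*1000
            print(n,cv2.minAreaRect(w))
# scene check: project tops
g=s["frame"].copy()
for X in [ray(p,(281,269),.045),ray(p,(427.2,261.4),.045),ray(p,(358.7,249.3),.04),ray(p,(495.9,266.8),.04)]:
    cv2.circle(g,tuple(int(round(t)) for t in proj(s,X)),1,(0,0,255),-1)
cv2.imwrite("pics/sc_chk.png",cv2.resize(g[160:400,120:440],(800,600)))
E
```

```text
80 black [280.6 268.8] [0.4353 0.0597 0.045 ]
70 green [426.9 261.1] [ 0.4479 -0.1617  0.045 ]
57 orange [204. 241.] [0.4773 0.177  0.045 ]
relay [ 0.4652 -0.059   0.04  ] hs [ 0.4394 -0.2668  0.04  ]
blue ((618.8123779296875, -203.45840454101562), (83.81095123291016, 163.7640380859375), 6.280282020568848)
yellow ((635.361328125, 163.390380859375), (83.95768737792969, 164.0400390625), 4.066608428955078)
```

View pics/sc_chk.png

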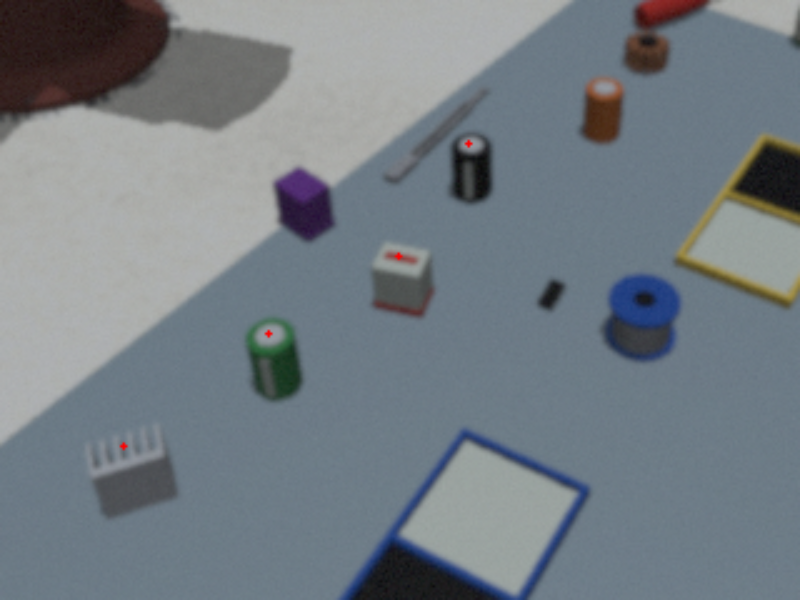

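Emit:
carry_out([
  [0.65,1,-0.3,0,0,0.525,0.75],
  [0.65,1,-0.3,0,0,0.525,0.75],
  [0.65,1,-0.3,0,0,0.525,0.75],
  [0.65,1,-0.3,0,0,0.525,0.75],
  [0.65,1,-0.3,0,0,0.525,0.75],
  [0.65,1,-0.3,0,0,0.525,0.75],
  [0.65,1,-0.3,0,0,0.525,0.75],
  [0.65,1,-0.3,0,0,0.525,0.75],
  [0.65,1,-0.3,0,0,0.525,0.75],
  [0.65,1,-0.3,0,0,0.525,0.75],
  [0.65,1,-0.3,0,0,0.525,0.75],
  [0.65,1,-0.3,0,0,0.525,0.75],
], grip_force=40)

```text
t: 2.6
tool_pos: [0.4389, -0.2747, 0.1412]
tool_rot: [2.732, 1.55, 0.0]
contact_force: [0.9, -0.1, -0.2]
opening: 0.0638
```

```bash
cat > st.py <<'E'
from station import ctrl
import numpy as np,sys
o=ctrl.get_obs()
from scipy.spatial.transform import Rotation as R
y=R.from_rotvec(o["tool_rot"]).as_matrix()
p=o["tool_pos"];print("t",o["t"],"p",p.round(4),"jaw",np.degrees(np.arctan2(y[1,1],y[0,1]))%180,"zax",y[:,2].round(3),"open",round(o["opening"],4),"F",np.round(o["contact_force"],1),"q6",o["q"][5].round(2))
if len(sys.argv)>3: print("units",((np.array([float(a) for a in sys.argv[1:4]])-p)/.025).round(3))
E
python3 st.py .4395 -.267 .011
```

```text
t 2.6 p [ 0.4389 -0.2747  0.1412] jaw 149.12142584025983 zax [ 0. -0. -1.] open 0.0638 F [ 0.9 -0.1 -0.2] q6 -0.16
units [ 0.025  0.306 -5.208]
```

Emit:
carry_out([
  [0,0.3,-0.9,0,0,0,0.75],
  [0,0,-0.9,0,0,0,0.75],
  [0,0,-0.9,0,0,0,0.75],
  [0,0,-0.9,0,0,0,0.75],
  [0,0,-0.8,0,0,0,0.75],
  [0,0,-0.8,0,0,0,0.75],
  [0,0,0,0,0,0,0.75],
  [0,0,0,0,0,0,0],
  [0,0,0,0,0,0,0],
  [0,0,0,0,0,0,0],
  [0,0,0,0,0,0,0],
  [0,0,0,0,0,0,0],
])

```text
t: 3.8
tool_pos: [0.4394, -0.2691, 0.013]
tool_rot: [2.732, 1.546, 0.002]
contact_force: [0.0, 0.0, 6.3]
opening: 0.0232
```

```bash
python3 st.py .632 .203 .13
```

```text
t 3.8 p [ 0.4394 -0.2691  0.013 ] jaw 149.00723316267892 zax [ 0.002 -0.002 -1.   ] open 0.0232 F [0.  0.  6.3] q6 -0.15
units [ 7.704 18.885  4.679]
```

Emit:
carry_out([
  [0,0,0.6,0,0,0,0],
  [0,0,0.9,0,0,0,0],
  [0,0,1,0,0,0,0],
  [0,0,1,0,0,0,0],
  [0.2,0.4,1,0,0,0,0],
  [0.3,0.8,0.3,0,0,0,0],
  [0.4,1,0,0,0,0,0],
  [0.4,1,0,0,0,0,0],
  [0.4,1,0,0,0,0,0],
  [0.4,1,0,0,0,0,0],
  [0.4,1,0,0,0,0,0],
  [0.4,1,0,0,0,0,0],
])

```text
t: 5.0
tool_pos: [0.5107, -0.087, 0.1319]
tool_rot: [2.734, 1.547, -0.0]
contact_force: [1.3, -0.3, -0.8]
opening: 0.0238
```

Emit:
carry_out([
  [0.4,1,0,0,0,0,0],
  [0.4,1,0,0,0,0,0],
  [0.4,1,0,0,0,0,0],
  [0.4,1,0,0,0,0,0],
  [0.4,1,0,0,0,0,0],
  [0.4,1,0,0,0,0,0],
  [0.4,1,0,0,0,0,0],
  [0.4,1,0,0,0,0,0],
  [0.4,1,0,0,0,0,0],
  [0.4,1,0,0,0,0,0],
  [0.3,0.8,0,0,0,0,0],
  [0.2,0.4,0,0,0,0,0],
])

```text
t: 6.2
tool_pos: [0.6233, 0.1933, 0.1318]
tool_rot: [-2.733, -1.549, 0.0]
contact_force: [-0.2, -0.2, -0.4]
opening: 0.0238
```

```bash
python3 st.py .632 .203 .017
```

```text
t 6.2 p [0.6233 0.1933 0.1318] jaw 149.0920418132674 zax [-0.  0. -1.] open 0.0238 F [-0.2 -0.2 -0.4] q6 0.73
units [ 0.35   0.387 -4.59 ]
```

Emit:
carry_out([
  [0.35,0.39,-0.3,0,0,0,0],
  [0,0,-0.8,0,0,0,0],
  [0,0,-0.9,0,0,0,0],
  [0,0,-0.9,0,0,0,0],
  [0,0,-0.9,0,0,0,0],
  [0,0,-0.5,0,0,0,0],
  [0,0,-0.25,0,0,0,0],
  [0,0,0,0,0,0,0],
  [0,0,0,0,0,0,0],
])

```text
t: 7.1
tool_pos: [0.6328, 0.2016, 0.0187]
tool_rot: [2.734, 1.547, 0.003]
contact_force: [-0.4, -0.1, -0.4]
opening: 0.0234
```

```bash
python3 st.py .632 .203 .017;python3 - <<'E'
from station import ctrl
import cv2,numpy as np
a=[ctrl.get_image(n)["frame"] for n in("top","scene")]
cv2.imwrite("pics/pl1.png",np.hstack([cv2.resize(a[0][70:230,130:330],(400,320)),cv2.resize(a[1][150:310,350:550],(400,320))]))
E
```

```text
t 7.1 p [0.6328 0.2016 0.0187] jaw 148.9946921197264 zax [ 0.002  0.    -1.   ] open 0.0234 F [-0.4 -0.1 -0.4] q6 0.74
units [-0.033  0.058 -0.067]
```

View pics/pl1.png

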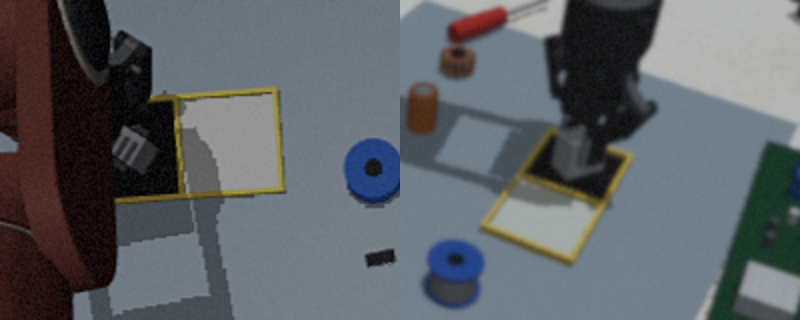

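Emit:
carry_out([
  [0,0,-0.06,0,0,0,0],
  [0,0,0,0,0,0,0],
  [0,0,0,0,0,0,0.5],
  [0,0,0,0,0,0,0.5],
  [0,0,0,0,0,0,0.5],
  [0,0,0.5,0,0,0,0.5],
  [0,0,0.9,0,0,0,0.5],
  [0,0,0.9,0,0,0,0.5],
  [0,0,1,0,0,0,0.5],
  [0,0,1,0,0,0,0.7],
  [-0.3,-0.2,0.3,0,0,-0.5,0.7],
  [-0.7,-0.5,0,0,0,-0.7,0.7],
])

```text
t: 8.4
tool_pos: [0.6092, 0.1847, 0.1352]
tool_rot: [2.822, 1.377, 0.01]
contact_force: [0.4, -0.1, -0.3]
opening: 0.0598
```

Emit:
carry_out([
  [-0.8,-0.6,0,0,0,-0.7,0.7],
  [-0.8,-0.6,0,0,0,-0.7,0.7],
  [-0.8,-0.6,0,0,0,-0.7,0.7],
  [-0.8,-0.6,0,0,0,-0.7,0.7],
  [-0.8,-0.6,0,0,0,-0.7,0.7],
  [-0.8,-0.6,0,0,0,-0.7,0.7],
  [-0.8,-0.6,0,0,0,-0.7,0.7],
  [-0.7,-0.5,0,0,0,-0.7,0.7],
  [-0.3,-0.3,0,0,0,-0.35,0.7],
])

```text
t: 9.3
tool_pos: [0.4411, 0.0585, 0.1316]
tool_rot: [3.103, 0.489, 0.001]
contact_force: [0.6, 0.3, 0.7]
opening: 0.0602
```

```bash
python3 st.py .435 .060 .014
```

```text
t 9.3 p [0.4411 0.0585 0.1316] jaw 107.90876462558684 zax [ 0.001 -0.    -1.   ] open 0.0602 F [0.6 0.3 0.7] q6 1.22
units [-0.243  0.062 -4.705]
```

Emit:
carry_out([
  [-0.24,0.06,-0.5,0,0,0,0.7],
  [0,0,-0.8,0,0,0,0.7],
  [0,0,-0.9,0,0,0,0.7],
  [0,0,-0.9,0,0,0,0.7],
  [0,0,-0.8,0,0,0,0.7],
  [0,0,-0.7,0,0,0,0.7],
  [0,0,0,0,0,0,0.7],
  [0,0,0,0,0,0,0],
  [0,0,0,0,0,0,0],
  [0,0,0,0,0,0,0],
  [0,0,0,0,0,0,0],
  [0,0,0,0,0,0,0],
])

```text
t: 10.5
tool_pos: [0.4372, 0.0606, 0.0173]
tool_rot: [3.103, 0.492, 0.004]
contact_force: [1.5, 0.3, 4.1]
opening: 0.0286
```

```bash
python3 st.py .614 -.164 .13;python3 - <<'E'
from station import ctrl
import cv2,numpy as np
a=[ctrl.get_image(n)["frame"] for n in("top","scene")]
cv2.imwrite("pics/pl2.png",np.hstack([cv2.resize(a[0][70:230,130:330],(400,320)),cv2.resize(a[1][150:310,300:500],(400,320))]))
E
```

```text
t 10.5 p [0.4372 0.0606 0.0173] jaw 108.034596044324 zax [ 0.003  0.    -1.   ] open 0.0286 F [1.5 0.3 4.1] q6 1.22
units [ 7.072 -8.985  4.508]
```

View pics/pl2.png

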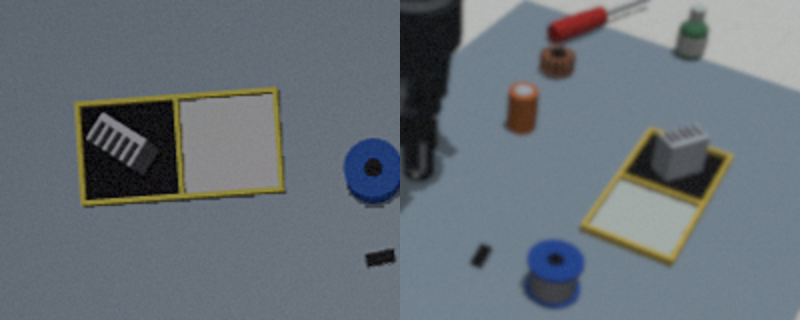

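Emit:
carry_out([
  [0,0,0.6,0,0,0,0],
  [0,0,1,0,0,0,0],
  [0,0,1,0,0,0,0],
  [0,0,1,0,0,0,0],
  [0.2,-0.3,0.9,0,0,0,0],
  [0.5,-0.7,0,0,0,0,0],
  [0.7,-0.9,0,0,0,0,0],
  [0.75,-0.95,0,0,0,0,0],
  [0.75,-0.95,0,0,0,0,0],
  [0.75,-0.95,0,0,0,0,0],
  [0.75,-0.95,0,0,0,0,0],
  [0.75,-0.95,0,0,0,0,0],
])

```text
t: 11.8
tool_pos: [0.5648, -0.1066, 0.1277]
tool_rot: [-3.102, -0.492, 0.002]
contact_force: [-0.2, 0.6, 0.6]
opening: 0.0287
```

Emit:
carry_out([
  [0.75,-0.95,0,0,0,0,0],
  [0.65,-0.85,0,0,0,0,0],
  [0.4,-0.4,0,0,0,0,0],
  [0.1,-0.1,0,0,0,0,0],
  [0,0,0,0,0,0,0],
])

```text
t: 12.3
tool_pos: [0.6118, -0.1632, 0.1278]
tool_rot: [-3.102, -0.492, 0.002]
contact_force: [-0.2, 1.2, -0.3]
opening: 0.0292
```

```bash
python3 st.py .614 -.164 .021
```

```text
t 12.3 p [ 0.6118 -0.1632  0.1278] jaw 108.0130256188421 zax [-0.001  0.001 -1.   ] open 0.0292 F [-0.2  1.2 -0.3] q6 0.88
units [ 0.088 -0.033 -4.272]
```

Emit:
carry_out([
  [0.08,-0.03,-0.5,0,0,0,0],
  [0,0,-0.9,0,0,0,0],
  [0,0,-0.9,0,0,0,0],
  [0,0,-0.9,0,0,0,0],
  [0,0,-0.7,0,0,0,0],
  [0,0,-0.3,0,0,0,0],
  [0,0,-0.06,0,0,0,0],
  [0,0,0,0,0,0,0],
  [0,0,0,0,0,0,0],
])

```text
t: 13.2
tool_pos: [0.6147, -0.164, 0.0226]
tool_rot: [3.102, 0.493, 0.002]
contact_force: [0.0, 0.6, -0.9]
opening: 0.029
```

Emit:
carry_out([
  [0,0,-0.05,0,0,0,0],
  [0,0,-0.04,0,0,0,0],
  [0,0,0,0,0,0,0],
  [0,0,0,0,0,0,0.2],
])

```text
t: 13.6
tool_pos: [0.6148, -0.1641, 0.0213]
tool_rot: [3.102, 0.492, 0.001]
contact_force: [-2.5, 1.3, 5.5]
opening: 0.0291
```

Emit:
carry_out([
  [0,0,0,0,0,0,0.6],
  [0,0,0,0,0,0,0.6],
  [0,0,0,0,0,0,0.6],
  [0,0,0.5,0,0,0,0.6],
  [0,0,0.9,0,0,0,0.6],
  [0,0,1,0,0,0,0.6],
  [0,0,1,0,0,0,0.7],
  [-0.3,0,1,0,0,0,0.7],
  [-0.7,0,0,0,0,0,0.7],
  [-1,0,0,0,0,0,0.7],
  [-1,0,0,0,0,0,0.7],
  [-1,0,0,0,0,0,0.7],
])

```text
t: 14.8
tool_pos: [0.5136, -0.164, 0.1308]
tool_rot: [3.102, 0.493, 0.001]
contact_force: [-0.6, -0.6, -0.6]
opening: 0.0599
```

Emit:
carry_out([
  [-1,0,0,0,0,0,0.7],
  [-0.9,0,0,0,0,0,0.7],
  [-0.6,0,0,0,0,0,0.7],
  [-0.2,0,0,0,0,0,0.7],
  [0,0,0,0,0,0,0.7],
])

```text
t: 15.3
tool_pos: [0.4468, -0.1641, 0.1305]
tool_rot: [3.102, 0.491, 0.002]
contact_force: [0.2, -0.6, -0.1]
opening: 0.0598
```

```bash
python3 st.py .448 -.162 .014;python3 - <<'E'
from station import ctrl
import cv2,numpy as np
a=[ctrl.get_image(n)["frame"] for n in("top","scene")]
cv2.imwrite("pics/pl3.png",np.hstack([cv2.resize(a[0][80:240,350:550],(400,320)),cv2.resize(a[1][300:460,200:400],(400,320))]))
E
```

```text
t 15.3 p [ 0.4468 -0.1641  0.1305] jaw 108.00570231439193 zax [ 0.001 -0.001 -1.   ] open 0.0598 F [ 0.2 -0.6 -0.1] q6 0.75
units [ 0.049  0.084 -4.66 ]
```

View pics/pl3.png

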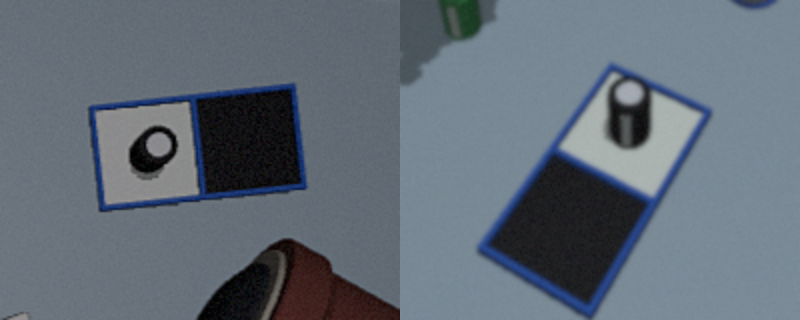

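The black capacitor stands in the middle of the blue tray's white pocket. The green capacitor is next.

Emit:
carry_out([
  [0.05,0.08,-0.5,0,0,0,0.7],
  [0,0,-0.8,0,0,0,0.7],
  [0,0,-0.9,0,0,0,0.7],
  [0,0,-0.9,0,0,0,0.7],
  [0,0,-0.8,0,0,0,0.7],
  [0,0,-0.65,0,0,0,0.7],
  [0,0,0,0,0,0,0.7],
  [0,0,0,0,0,0,0],
  [0,0,0,0,0,0,0],
  [0,0,0,0,0,0,0],
  [0,0,0,0,0,0,0],
  [0,0,0,0,0,0,0],
])

```text
t: 16.6
tool_pos: [0.4489, -0.1623, 0.0171]
tool_rot: [3.102, 0.492, 0.003]
contact_force: [1.0, -0.0, 1.7]
opening: 0.0286
```

```bash
python3 st.py .638 .123 .13
```

```text
t 16.6 p [ 0.4489 -0.1623  0.0171] jaw 108.03459272611924 zax [ 0.002 -0.001 -1.   ] open 0.0286 F [ 1.  -0.   1.7] q6 0.75
units [ 7.565 11.413  4.516]
```

Emit:
carry_out([
  [0,0,0.6,0,0,0,0],
  [0,0,1,0,0,0,0],
  [0,0,1,0,0,0,0],
  [0,0,1,0,0,0,0],
  [0.2,0.3,0.9,0,0,0,0],
  [0.4,0.7,0,0,0,0,0],
  [0.6,0.9,0,0,0,0,0],
  [0.65,1,0,0,0,0,0],
  [0.65,1,0,0,0,0,0],
  [0.65,1,0,0,0,0,0],
  [0.65,1,0,0,0,0,0],
  [0.65,1,0,0,0,0,0],
])

```text
t: 17.8
tool_pos: [0.5595, 0.0117, 0.1283]
tool_rot: [3.103, 0.493, -0.001]
contact_force: [0.5, -0.5, -0.5]
opening: 0.029
```

Emit:
carry_out([
  [0.65,1,0,0,0,0,0],
  [0.65,1,0,0,0,0,0],
  [0.65,0.9,0,0,0,0,0],
  [0.65,0.8,0,0,0,0,0],
  [0.5,0.5,0,0,0,0,0],
  [0.1,0.2,0,0,0,0,0],
  [0,0,0,0,0,0,0],
])

```text
t: 18.5
tool_pos: [0.639, 0.1209, 0.1281]
tool_rot: [3.103, 0.494, -0.002]
contact_force: [0.3, 0.1, -0.3]
opening: 0.0287
```

```bash
python3 st.py .638 .123 .0212
```

```text
t 18.5 p [0.639  0.1209 0.1281] jaw 108.08195560952593 zax [-0.001 -0.    -1.   ] open 0.0287 F [ 0.3  0.1 -0.3] q6 1.33
units [-0.038  0.085 -4.277]
```

Emit:
carry_out([
  [-0.04,0.08,-0.5,0,0,0,0],
  [0,0,-0.9,0,0,0,0],
  [0,0,-0.9,0,0,0,0],
  [0,0,-0.9,0,0,0,0],
  [0,0,-0.7,0,0,0,0],
  [0,0,-0.25,0,0,0,0],
  [0,0,-0.08,0,0,0,0],
  [0,0,-0.04,0,0,0,0],
  [0,0,0,0,0,0,0],
  [0,0,0,0,0,0,0],
])

```text
t: 19.5
tool_pos: [0.6391, 0.1226, 0.023]
tool_rot: [3.103, 0.492, 0.003]
contact_force: [0.7, -0.6, -1.2]
opening: 0.029
```

Emit:
carry_out([
  [0,0,-0.05,0,0,0,0],
  [0,0,-0.04,0,0,0,0],
  [0,0,0,0,0,0,0],
  [0,0,0,0,0,0,0],
])

```text
t: 19.9
tool_pos: [0.639, 0.1226, 0.0211]
tool_rot: [3.103, 0.493, 0.002]
contact_force: [-2.3, -0.6, 5.4]
opening: 0.0288
```

Emit:
carry_out([
  [0,0,0,0,0,0,0.3],
  [0,0,0,0,0,0,0.55],
  [0,0,0,0,0,0,0.55],
  [0,0,0,0,0,0,0.55],
  [0,0,0.5,0,0,0,0.55],
  [0,0,0.9,0,0,0,0.55],
  [0,0,1,0,0,0,0.55],
  [0,0,1,0,0,0,0.7],
  [-0.3,-0.3,1,0,0,0,0.7],
  [-0.7,-0.7,0,0,0,0,0.7],
  [-0.9,-0.9,0,0,0,0,0.7],
  [-0.9,-0.9,0,0,0,0,0.7],
])

```text
t: 21.1
tool_pos: [0.5679, 0.052, 0.1309]
tool_rot: [3.102, 0.493, 0.002]
contact_force: [0.5, -0.4, -0.9]
opening: 0.0594
```

Emit:
carry_out([
  [-0.9,-0.9,0,0,0,0,0.7],
  [-0.9,-0.9,0,0,0,0,0.7],
  [-0.9,-0.9,0,0,0,0,0.7],
  [-0.8,-0.9,0,0,0,0,0.7],
  [-0.5,-0.6,0,0,0,0,0.7],
  [-0.16,-0.26,0,0,0,0,0.7],
  [0,0,0,0,0,0,0.7],
])

```text
t: 21.8
tool_pos: [0.4644, -0.0595, 0.1303]
tool_rot: [3.103, 0.49, 0.002]
contact_force: [-0.2, 0.8, 0.4]
opening: 0.0596
```

```bash
python3 st.py .465 -.059 .012;python3 - <<'E'
from station import ctrl
import cv2,numpy as np
a=[ctrl.get_image(n)["frame"] for n in("top","scene")]
cv2.imwrite("pics/pl4.png",np.hstack([cv2.resize(a[0][70:230,130:330],(400,320)),cv2.resize(a[1][150:310,300:500],(400,320))]))
E
```

```text
t 21.8 p [ 0.4644 -0.0595  0.1303] jaw 107.94849683432328 zax [ 0.001 -0.    -1.   ] open 0.0596 F [-0.2  0.8  0.4] q6 0.97
units [ 0.025  0.019 -4.73 ]
```

View pics/pl4.png

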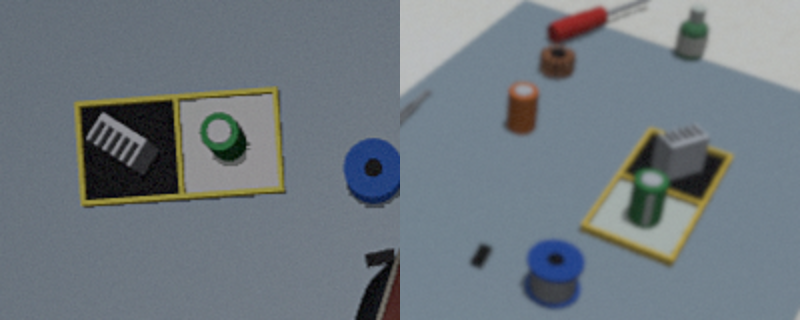

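The green capacitor and heat sink stand in the yellow tray. The relay is the last part.

Emit:
carry_out([
  [0.02,0.02,-0.5,0,0,0,0.7],
  [0,0,-0.8,0,0,0,0.7],
  [0,0,-0.9,0,0,0,0.7],
  [0,0,-0.9,0,0,0,0.7],
  [0,0,-0.8,0,0,0,0.7],
  [0,0,-0.75,0,0,0,0.7],
  [0,0,0,0,0,0,0.7],
  [0,0,0,0,0,0,0],
  [0,0,0,0,0,0,0],
  [0,0,0,0,0,0,0],
  [0,0,0,0,0,0,0],
  [0,0,0,0,0,0,0],
])

```text
t: 23.1
tool_pos: [0.4659, -0.0587, 0.0145]
tool_rot: [3.102, 0.492, 0.004]
contact_force: [0.5, 0.2, 3.3]
opening: 0.0255
```

```bash
python3 st.py .623 -.243 .13
```

```text
t 23.1 p [ 0.4659 -0.0587  0.0145] jaw 108.03071430165298 zax [ 0.003 -0.    -1.   ] open 0.0255 F [0.5 0.2 3.3] q6 0.97
units [ 6.284 -7.374  4.618]
```

Emit:
carry_out([
  [0,0,0.6,0,0,0,0],
  [0,0,1,0,0,0,0],
  [0,0,1,0,0,0,0],
  [0,0,1,0,0,0,0],
  [0.2,-0.3,1,0,0,0,0],
  [0.5,-0.6,0,0,0,0,0],
  [0.8,-0.9,0,0,0,0,0],
  [0.8,-0.9,0,0,0,0,0],
  [0.8,-0.9,0,0,0,0,0],
  [0.8,-0.9,0,0,0,0,0],
  [0.8,-0.9,0,0,0,0,0],
  [0.8,-0.9,0,0,0,0,0],
])

```text
t: 24.3
tool_pos: [0.6026, -0.2168, 0.1278]
tool_rot: [-3.102, -0.492, 0.001]
contact_force: [0.2, 0.4, 0.0]
opening: 0.0252
```

Emit:
carry_out([
  [0.5,-0.7,0,0,0,0,0],
  [0.3,-0.3,0,0,0,0,0],
  [0,0,0,0,0,0,0],
  [0,0,0,0,0,0,0],
])

```text
t: 24.7
tool_pos: [0.6217, -0.2402, 0.1279]
tool_rot: [-3.102, -0.493, 0.001]
contact_force: [0.7, 0.2, 0.5]
opening: 0.0254
```

```bash
python3 st.py .623 -.243 .0185
```

```text
t 24.7 p [ 0.6217 -0.2402  0.1279] jaw 108.0481381659376 zax [-0.001  0.001 -1.   ] open 0.0254 F [0.7 0.2 0.5] q6 0.78
units [ 0.053 -0.111 -4.375]
```

Emit:
carry_out([
  [0.05,-0.11,-0.5,0,0,0,0],
  [0,0,-0.9,0,0,0,0],
  [0,0,-0.9,0,0,0,0],
  [0,0,-0.9,0,0,0,0],
  [0,0,-0.7,0,0,0,0],
  [0,0,-0.35,0,0,0,0],
  [0,0,-0.08,0,0,0,0],
  [0,0,-0.04,0,0,0,0],
  [0,0,-0.03,0,0,0,0],
  [0,0,0,0,0,0,0],
  [0,0,0,0,0,0,0],
])

```text
t: 25.8
tool_pos: [0.6238, -0.2439, 0.0189]
tool_rot: [3.102, 0.492, 0.001]
contact_force: [0.9, -1.1, -0.9]
opening: 0.0255
```

Emit:
carry_out([
  [0,0,-0.05,0,0,0,0],
  [0,0,-0.02,0,0,0,0],
  [0,0,0,0,0,0,0],
  [0,0,0,0,0,0,0],
])

```text
t: 26.2
tool_pos: [0.624, -0.2439, 0.0186]
tool_rot: [3.102, 0.493, 0.001]
contact_force: [-4.1, 1.6, 7.0]
opening: 0.0252
```

Contact with the floor. I'll release, lift, and retreat towards -y and -x so both trays are clear to view.

Emit:
carry_out([
  [0,0,0,0,0,0,0.3],
  [0,0,0,0,0,0,0.55],
  [0,0,0,0,0,0,0.55],
  [0,0,0,0,0,0,0.55],
  [0,0,0.5,0,0,0,0.55],
  [0,0,0.9,0,0,0,0.55],
  [0,0,1,0,0,0,0.55],
  [0,0,1,0,0,0,0.55],
  [0,0,1,0,0,0,0.55],
  [-0.7,-0.7,0.5,0,0,0,0.55],
  [-0.9,-0.9,0,0,0,0,0.55],
  [-0.9,-0.9,0,0,0,0,0.55],
])

```text
t: 27.4
tool_pos: [0.5611, -0.307, 0.1412]
tool_rot: [3.1, 0.494, 0.003]
contact_force: [-0.7, -0.2, -0.6]
opening: 0.0469
```

Emit:
carry_out([
  [-0.8,-1,0,0,0,0,0.55],
  [-0.8,-1,0,0,0,0,0.55],
  [-0.8,-1,0,0,0,0,0.55],
  [-0.8,-1,0,0,0,0,0.55],
  [-0.8,-1,0,0,0,0,0.55],
  [-0.8,-1,0,0,0,0,0.55],
  [-0.5,-0.7,0,0,0,0,0.55],
  [0,0,0,0,0,0,0.55],
])

```text
t: 28.2
tool_pos: [0.427, -0.4759, 0.1401]
tool_rot: [3.102, 0.487, 0.0]
contact_force: [0.7, 0.5, -0.4]
opening: 0.0469
```

```bash
python3 - <<'E'
from station import ctrl
from h import *
p=ctrl.get_image("top");s=ctrl.get_image("scene")
cv2.imwrite("pics/end_t.png",p["frame"]);cv2.imwrite("pics/end_s.png",s["frame"])
T={"b":(np.array([.6185,-.2035]),np.radians(96.3)),"y":(np.array([.635,.163]),np.radians(-85.9))}
def loc(k,w):
    c,a=T[k];d=w-c;return np.round([d[0]*np.cos(a)+d[1]*np.sin(a),-d[0]*np.sin(a)+d[1]*np.cos(a)],4)
for n,k,h in[("cap_black_mid","b",.0265),("relay_mid","b",.024),("cap_green_mid","y",.0265),("heatsink_mid","y",.024)]:
  for c,q in(("top",p),("scene",s)):
    for m in ctrl.mark_of(q,n)[:2]:
        w=ray(q,np.array(m["position"])*[640,480],h)[:2];print(n,c,round(m["p"],2),w.round(3),loc(k,w))
a=p["frame"]
cv2.imwrite("pics/end_c.png",np.hstack([cv2.resize(a[100:190,160:280],(400,300),interpolation=2),cv2.resize(a[110:200,390:510],(400,300),interpolation=2)]))
E
```

```text
cap_black_mid top 0.59 [ 0.608 -0.162] [0.0425 0.0054]
cap_black_mid top 0.44 [ 0.626 -0.244] [-0.0409 -0.0032]
cap_black_mid scene 0.81 [ 0.615 -0.167] [ 0.0366 -0.0007]
relay_mid top 0.85 [ 0.354 -0.038] [0.1933 0.2446]
relay_mid top 0.71 [ 0.621 -0.244] [-0.0402  0.0024]
relay_mid scene 0.97 [ 0.374 -0.052] [0.1773 0.2266]
relay_mid scene 0.74 [ 0.627 -0.244] [-0.0416 -0.0038]
cap_green_mid top 0.71 [0.638 0.123] [0.0402 0.    ]
cap_green_mid scene 0.96 [0.638 0.121] [0.0423 0.0002]
heatsink_mid top 0.73 [0.63  0.203] [-0.0401 -0.0025]
heatsink_mid scene 0.7 [0.632 0.208] [-0.0452  0.0007]
```

View pics/end_s.png

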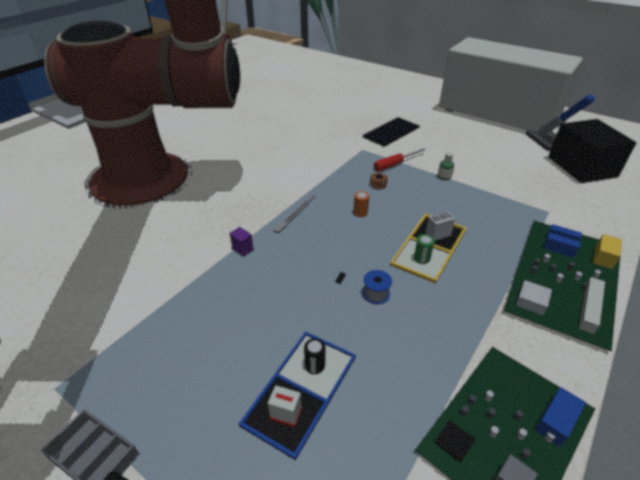

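View pics/end_c.png

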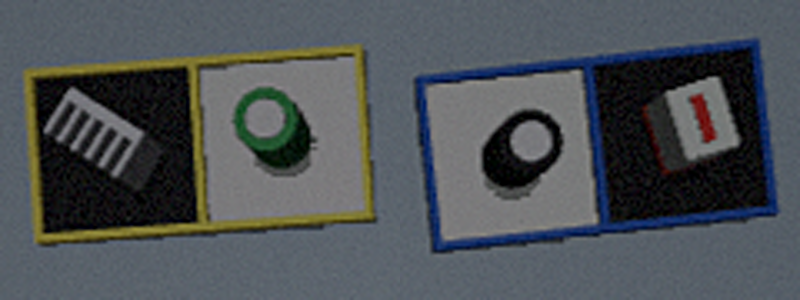

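View pics/end_t.png

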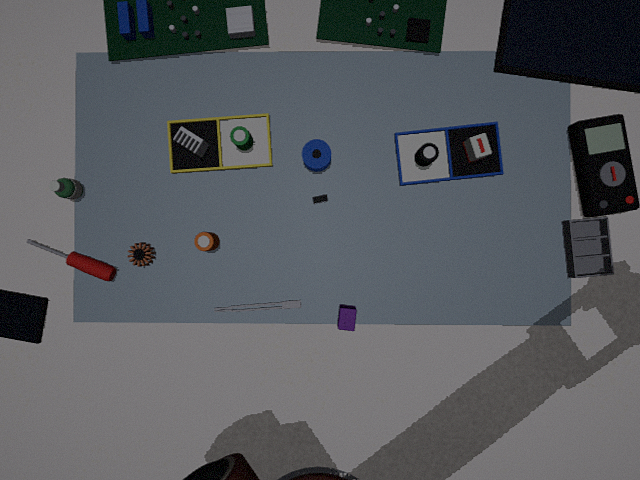

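All four parts stand upright in their pockets: black capacitor at (427,154), relay at (478,147), green capacitor at (241,137) and heat sink at (190,140). The orange capacitor at (207,241) and choke at (141,254) haven't moved, and the gripper is clear.

```bash
python3 -c "
from station import ctrl
print(ctrl.finish_job())"
```

```text
the job is handed in; nothing more can be done
None
```

I made up both kits and handed the job in at about 28 s. The blue tray holds the black capacitor (white pocket) and the white relay (black pocket). The yellow tray holds the green capacitor (white pocket) and the heat sink (black pocket).

- **Final position check:** in both camera views all four parts stood upright, each measured within about 6 mm of its pocket's middle.
- **Untouched parts:** the orange capacitor and the choke were at the same pixels as at the start, and nothing was touching the gripper.
- **Disagreements:** the two cameras' position marks differed by up to about 7 mm (black capacitor). The networks also gave a few false reports: the purple look-alike was marked as the relay, and the relay weakly as the black capacitor. I ignored these after checking the pictures by eye.
- **Not measured:** part heights and tilt were judged only from the pictures and the 5–7 N contact force felt as the two capacitors and the relay were set down. The heat sink showed no such force, only its look in the pictures.

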